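# Lock the quarter-turn stop against the carton on the still-life rail

### The job

Set up the packaging sample for the drawing class: take the loose stop out of its plywood block, drop its foot into the slot of the rail beside the carton's free end, and slide it along to push the carton gently up to the steel end plate so that the carton sits snug between plate and stop with hardly any play. Then press the stop down against its spring and twist it a quarter turn clockwise (seen from above) so that it locks, and let go. Do not dent the thin carton or force the stop on the rail, and leave the other things on the table alone.

Things in the scene. Friction and masses are not known exactly. Their poses are not given: they have to be found in the camera images.
- rail: aluminium T-slot profile fixed to the table, 60 mm wide (its x), 320 mm long (its y), 40 mm high, with end caps that close the slot. Origin: centre of the underside. The slot runs along y at x = 0 in the top: mouth 12 mm wide through lips 6 mm thick, below them a channel 24.5 mm wide, its floor 20 mm below the top. More than 40 N between stop and rail is too much
- slot_mouth (a point): point on the rail's top face (z = 40 mm) in the middle of the slot mouth at rail y = +100 mm: a free place to drop the foot in; axes as the rail's
- end_plate_face (a point): point on the upright steel plate of an angle bracket bolted on the rail near its -y end: the plate is 60 mm wide and 36 mm high, its face looks to rail +y. The point is on the face at rail x = 0, y = -110 mm, 15 mm above the rail's top; axes as the rail's
- carton: closed carton of thin card, loose, 74 mm (x) by 110 mm (y) by 30 mm high, about 0.2 kg, flat on the rail over the slot, its y along the rail (one way), its -y end to the steel plate; origin: centre of underside. At first 3 to 9 mm off the plate and about straight. It slides with 1 to 4 N; a push of more than 12 N from the stop dents it
- stop: loose quarter-turn stop, 0.3 kg, upright in the block's +y hole. Origin on its axis at the sleeve's underside (spring relaxed), z up. Black wing grip 40 mm long (x), 14 mm thick (y), z = 48 to 80 mm. Round sleeve, 40 mm diameter, z = 0 to 32 mm, sprung, free to turn on the neck. Below it a 10 mm neck and a steel hammer head 23 mm long (x), 11 mm wide (y), z = -3 to -9 mm, parallel to the wing
- stop_sleeve (a joint): how far (m) wing and head are pushed down through the sleeve: 0 relaxed, 0.009 end of travel; spring force 6 N at 0, 9.6 N at 0.003, 13.2 N at 0.006. With the sleeve on the rail the head is between the lips; only pushed down over 3 mm (6 is right) can it turn. Let go after the turn, the spring draws the head up under the lips, sleeve at 0.003
- stop_wing (a point): point inside the wing grip on the stop's axis, 66 mm above the stop's origin: where to grip, fingers closing across the 14 mm thickness
- stop_head (a point): centre of the hammer head, 6 mm below the stop's origin. The head enters the slot with the wing along the rail and is locked with the wing across it. Two opposite corners are bevelled and two square, so in the channel it turns only clockwise seen from above; it meets the channel walls about 10 degrees past the quarter turn
- block: plywood block fixed on the table, 75 mm (x) by 130 mm (y) by 30 mm high, two 31 mm holes in its top, 22 mm deep, at y = -30 and +30 mm; origin: centre of the underside. The stop stands in the +y hole with its sleeve on the block's top
- tin: closed red round tin, loose, 74 mm diameter, 125 mm high, upright; origin: centre of its underside. Leave alone
- sample_box: loose printed sample cube, 60 mm; origin: centre of its underside. Leave alone
- white_box: loose white packet, 55 by 85 by 100 mm high; origin: centre of its underside. Leave alone
Mind the look-alikes: they are no part of the job. There is more than one size of the stop; the job needs the larger. Leave any pink look-alike of the carton alone.

How it is judged:
By the outcome, as a careful person would: the job done as asked, in the order asked, and still so for the second after the job is handed in, with the robot touching nothing.
It also fails if it takes over 72 s, if anything falls off the work surface, if the arm or the gripper's body presses on something with over 40 N, if the wrist force passes 120 N, or if a joint passes its speed limit or range.

### The arm

A 7-joint arm with a two-finger parallel gripper is mounted at the origin on the work surface. World frame = base frame: x ahead of the robot, y to its left, z up, the work surface at z = 0. Lengths are in m, angles in rad, forces in N, time in s.
With the tool pointing down it reaches from about 0.4 to 0.875 m from the base axis. Payload 6.5 kg.
Tool frame: the origin (TCP) lies between the finger pads; the fingertips stand 17 mm ahead of it and the grasp point (between the pads) lies 2 mm behind it (tip_reach is the distance from the TCP to the fingertips, in m); z points along the fingers, y is the line along which they close (so a half turn about z gives the same grasp; the last joint's range is limited). The gripper opens to 88 mm and grips with 3 to 60 N. Pads are 18 mm wide; open, the fingers measure 123 mm over their backs; the gripper's body (75 mm by 187 mm) begins 45 mm behind the grasp point.
Start: joints at [-1.265, 0.536, -0.004, 1.538, 0.003, 1.067, -0.071], TCP at [0.236, 0.606, 0.256] pointing down, gripper open.
Joint ranges: [-2.7, 2.7], [-0.37, 2.16], [-1.27, 1.26], [0.24, 2.4], [-1.31, 4.45], [0.19, 1.91], [-2.76, 2.76]. Speed limits (rad/s): [2.39, 2.39, 3.14, 3.14, 3.14, 3.14, 3.14].

### API

Orientations are given as [roll, pitch, yaw] about the fixed x, y, z axes, in that order (R = Rz(yaw) Ry(pitch) Rx(roll)).
In Python, from rig import observe, get_image, sign_off, tip_reach gives the robot as it stands.
- The arm moves only by the tool play_rows, never from a script. Its argument "motion" is a list of rows, each a list of 4 numbers: the shift along the tool's x, y, z as a fraction of full scale, then the turn about the tool's z as a fraction of full scale. A call has 1 to 20 rows; each row is the pose to reach, as a shift and turn from the pose commanded when the call began, along the tool's axes at that moment; what a row does not reach only later rows make up. Full scale, the value 1, is 250 mm for a shift and 90 degrees for a turn. A row lasts 1/12 s, in which the tool goes at most 41.7 mm and 7.16 degrees, less where a joint would pass 70% of its speed; a pose out of reach is approached as far as the arm can. A call with a number of a shift or a turn outside -1 to 1 is refused whole. A call with a gripper value outside its range is refused whole. "fingers" is the opening in per cent of the stroke, from 0 (shut) to 100 (fully open), set as the call begins (left out, the last holds). The fingers move at their own pace and stop on an object; "newtons" is the grip in N (left out, the last holds). Time passes only in rows, so rows that repeat a pose let the fingers close. It gives the time, the measured TCP pose, the force, the opening and the grip force at its end, in the units of the state.
- observe(): the state, without advancing time (a new reading comes with each control period).
- get_image(name): name is "scene" or "top"; returns a dict with "img" (480x640x3 uint8, red, green, blue), "intrinsics" (3x3 intrinsics, pixels), "rvec" (rotation vector, rad) and "tvec" (3), from world to camera coordinates, as OpenCV has them. Camera axes: x right, y down, z forward; pixel columns grow to the right and rows downward; lengths in m; the calibration is good to about 2 mm. A picture is of the moment at which its call begins. There is no depth.
- sign_off(): hands the job in; it is judged then, once.
The state is a dict: "t": time; "joint_pos": joint angles; "dq": joint speeds; "joint_torque": joint torques, N m; "eef_pos": TCP position; "eef_rot": TCP orientation; "ft_force": force on the tool from outside, world axes, zero at the start; "torque": the same for the moment, N m; "width": finger opening in m; "grip_force": force on a finger pad.
Only numpy, scipy, OpenCV 4.12 (cv2) and the standard library are available. Lean on these libraries where they do the work, as an engineer would, in place of code of your own. Each camera call takes 0.05 s, during which the arm holds its last target. There are 200 camera calls.

## Working session

There is one attempt and no reset: what is moved stays moved. The work goes in short steps, Python scripts to look and compute and a tool call to move; the robot and the scene stay as the last step left them, time stands still between calls to the robot, and variables do not carry over. Pictures are saved under pics/ and viewed, at most 10 in all, crops included, and the job is handed in when it is done.

Besides the shell and the picture viewer there is one more tool, called after "Emit:" as a command line: name --pt "numbers of a row" for each row, then --argument value for the rest. play_rows: Moves the arm, as the interface text tells. Its arguments: {"type":"object","properties":{"motion":{"type":"array","items":{"type":"array","items":{"type":"number"}}},"fingers":{"type":"number"},"newtons":{"type":"number"}},"required":["motion"]}

```bash
mkdir -p pics; cat > h.py <<'E'
import numpy as np, cv2
from rig import observe, get_image, tip_reach
def cam(n):
    d=get_image(n); R=cv2.Rodrigues(np.array(d["rvec"],float))[0]; return d["img"],np.array(d["intrinsics"],float),R,np.array(d["tvec"],float).ravel()
def ray(c,u,v,z):
    _,K,R,t=c; o=-R.T@t; d=R.T@np.linalg.solve(K,[u,v,1.]); return o+d*(z-o[2])/d[2]
def proj(c,p):
    _,K,R,t=c; q=K@(R@np.array(p,float)+t); return q[:2]/q[2]
def save(c,n,box=None,s=1):
    im=c[0] if box is None else c[0][box[1]:box[3],box[0]:box[2]]
    cv2.imwrite("pics/"+n,cv2.resize(im[:,:,::-1],None,fx=s,fy=s,interpolation=cv2.INTER_CUBIC))
E
python3 - <<'E'
from h import *
for n in("scene","top"):
    c=cam(n); save(c,n+"0.png"); print(n,-c[2].T@c[3],c[2][2])
print(observe(),tip_reach)
E
```

```text
scene [0.99095175 0.48078231 0.64099134] [-0.491401   -0.56617604 -0.66179283]
top [0.33313132 0.01559021 1.22429496] [ 0.2154178  0.0030559 -0.9765172]
{'t': 0.1, 'joint_pos': array([-1.26522717,  0.53709521, -0.00443933,  1.53873298,  0.00261354,
        1.06729151, -0.07121591]), 'dq': array([-0.00110818, -0.00217778,  0.00075278, -0.00268205,  0.00028251,
        0.00129633, -0.00075545]), 'joint_torque': array([ 2.52856458e-03, -5.72079277e+01,  9.93662775e-01, -2.52228427e+01,
       -5.62436774e-02,  1.36255712e-02,  2.94422500e-05]), 'eef_pos': array([0.23594942, 0.60511807, 0.25493966]), 'eef_rot': array([-3.14007635e+00,  1.24133573e-04,  2.76988645e+00]), 'ft_force': array([-0.87824696, -0.82392267, -0.68603886]), 'torque': array([ 0.01606139, -0.02584003,  0.02475916]), 'grip_force': 0.0, 'width': 0.08817553232845} 0.017
```

View pics/scene0.png

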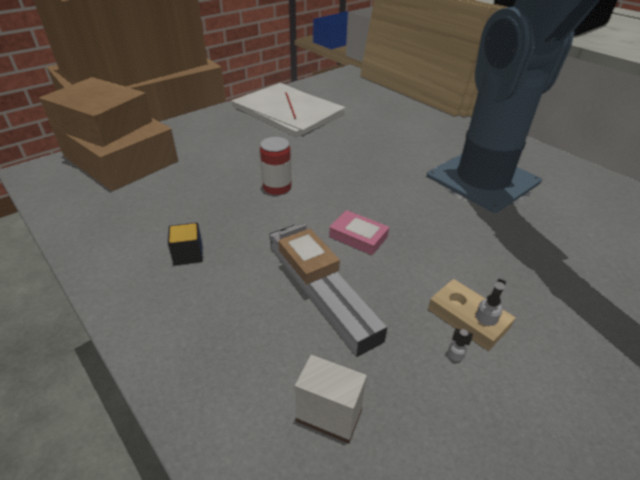

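View pics/top0.png

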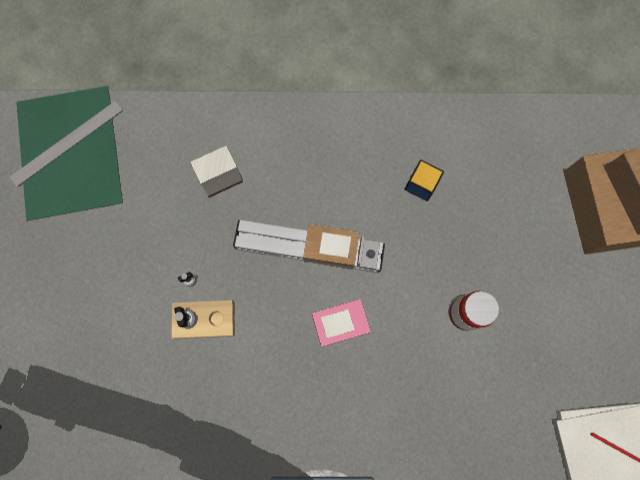

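The top view shows the rail from (235,235) to (383,255), with its free +y end on the left and the plate on the right. The brown carton is at (332,245). There are two stops: the tall one in the block at (184,318), and a small one loose on the table at (187,279). The block's is the larger and stands where the task says. The pink box at (341,322) is a look-alike. I'll confirm the stop in enlarged crops and measure.

```bash
python3 - <<'E'
from h import *
c=cam("top"); s=cam("scene")
def crop(c,b,f): return cv2.resize(c[0][b[1]:b[3],b[0]:b[2]],None,fx=f,fy=f,interpolation=cv2.INTER_CUBIC)
a=crop(c,(230,212,390,276),5); b1=crop(c,(165,265,240,345),4); b2=crop(s,(425,270,520,365),3)
o=np.zeros((600,800,3),np.uint8); o[:320]=a; o=np.vstack([o[:320],np.zeros((280,800,3),np.uint8)])
o[320:600,:300]=b1[:280]; o[320:600,310:595]=b2[:280]
cv2.imwrite("pics/crop1.png",o[:,:,::-1])
hsv=cv2.cvtColor(c[0],cv2.COLOR_RGB2HSV); H,S,V=cv2.split(hsv)
def rect(m,box,z,n):
    k=np.zeros_like(m); k[box[1]:box[3],box[0]:box[2]]=m[box[1]:box[3],box[0]:box[2]]
    cs=cv2.findContours(k,0,2)[0]; q=max(cs,key=cv2.contourArea); r=cv2.boxPoints(cv2.minAreaRect(q))
    P=np.array([ray(c,u,v,z) for u,v in r]); print(n,r.round(1).tolist(),P[:,:2].round(4).tolist(),"sides",np.linalg.norm(np.diff(P,axis=0),axis=1).round(4),"ctr",P.mean(0).round(4))
rect(((S>70)&(H<25)).astype(np.uint8)*255,(165,290,240,345),.03,"block")
rect(((S>70)&(H<25)&(V>60)).astype(np.uint8)*255,(295,215,370,276),.07,"carton")
rect((V>150).astype(np.uint8)*255,(230,212,310,276),.04,"railbright")
E
```

```text
block [[170.39999389648438, 302.70001220703125], [232.89999389648438, 299.8999938964844], [234.5, 335.29998779296875], [172.10000610351562, 338.20001220703125]] [[0.4601, 0.3285], [0.4673, 0.1941], [0.3918, 0.1877], [0.3848, 0.3202]] sides [0.1346 0.0758 0.1327] ctr [0.426  0.2576 0.03  ]
carton [[302.79998779296875, 258.8999938964844], [308.20001220703125, 223.60000610351562], [359.1000061035156, 231.5], [353.70001220703125, 266.70001220703125]] [[0.5509, 0.0436], [0.628, 0.033], [0.6116, -0.0762], [0.535, -0.064]] sides [0.0778 0.1103 0.0776] ctr [ 0.5814 -0.0159  0.07  ]
railbright [[234.10000610351562, 251.1999969482422], [237.60000610351562, 219.1999969482422], [312.20001220703125, 227.39999389648438], [308.70001220703125, 259.3999938964844]] [[0.5723, 0.1943], [0.6446, 0.1894], [0.6273, 0.0244], [0.5556, 0.0314]] sides [0.0724 0.1659 0.0721] ctr [0.6    0.1099 0.04  ]
```

View pics/crop1.png

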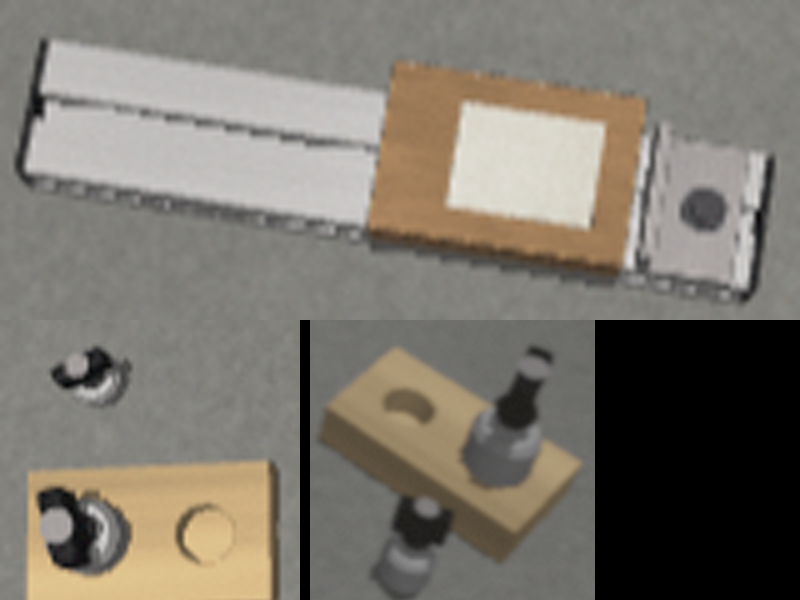

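The crop confirms the choice. The block stop at (184,318) is clearly larger than the loose one at (187,279) and stands in the left (+y) hole. The dark slot line is the slot's far edge. Now I'll measure the slot line and the wing.

```bash
python3 - <<'E'
from h import *
c=cam("top"); s=cam("scene")
g=cv2.GaussianBlur(cv2.cvtColor(c[0],cv2.COLOR_RGB2GRAY).astype(float),(3,1),0)
def edge(x0,x1,f,half,mode):
    P=[]
    for u in range(x0,x1):
        v0=int(round(f(u))); col=g[v0-half-1:v0+half+2,u]; d=np.diff(col)
        w=(np.clip(d,0,None) if mode=='up' else np.clip(-d,0,None)) if mode!='dark' else np.clip(np.median(col)-col,0,None)
        if mode=='dark': w[w<8]=0; vs=np.arange(len(w))
        else:
            k=w.argmax(); m=abs(np.arange(len(w))-k)<=1; w=w*m; vs=np.arange(len(w))+.5
        if w.sum()>10: P.append((u,v0-half-1+(w*vs).sum()/w.sum()))
    P=np.array(P); k=np.polyfit(P[:,0],P[:,1],1); r=P[:,1]-np.polyval(k,P[:,0]); ok=abs(r)<.8; k=np.polyfit(P[ok,0],P[ok,1],1)
    A,B=[ray(c,u,np.polyval(k,u),.04) for u in(245,300)]; d=(A-B)[:2]; d/=np.linalg.norm(d)
    print(mode,len(P),r.std().round(2),A[:2].round(4),B[:2].round(4),"dir",np.degrees(np.arctan2(d[1],d[0])).round(2)); return A,B,d
sl=(90-42)/(385-50)
e1=edge(244,303,lambda u:220.4+sl*(u-240),3,'up')
e2=edge(244,303,lambda u:231.4+.14*(u-240),2,'dark')
e3=edge(244,303,lambda u:247.7+sl*(u-240),3,'dn')
n=np.array([-e1[2][1],e1[2][0]]); print("offsets from top edge (mm):",[round(1e3*float((e[0]-e1[0])[:2]@n),1) for e in(e2,e3)])
for u,v in((239.2,220.6),(235.6,246.8)): print("end corner",ray(c,u,v,.04)[:2].round(4))
# hole, block
print("hole",ray(c,216.7,318.7,.03).round(4))
# wing masks
for n_,k,b in(("top",c,(170,303,186,330)),("scene",s,(480,278,510,305))):
    G=cv2.cvtColor(k[0],cv2.COLOR_RGB2GRAY)[b[1]:b[3],b[0]:b[2]]; print(n_);print("\n".join(" ".join("%3d"%x for x in r) for r in G))
E
```

```text
up 59 0.08 [0.6419 0.173 ] [0.623  0.0513] dir 81.17
dark 59 0.19 [0.616  0.1721] [0.5968 0.051 ] dir 80.99
dn 59 0.14 [0.581  0.1708] [0.5624 0.0505] dir 81.19
offsets from top edge (mm): [25.5, 59.9]
end corner [0.6414 0.1858]
end corner [0.5822 0.1914]
hole [0.4267 0.2272 0.03  ]
top
130 133 163 157 159 163 164 162 163 161 167 167 167 166 167 167
129 132 168 164 165 164 164 166 165 165 165 166 165 166 165 165
131 133 161 162 164 163 164 163 165 163 164 162 165 163 165 163
133 138 160 159 161 159 145 132 125 122 128 146 162 163 166 161
134 137 160 160 143 119  94  70  50  31  44  94 125 135 165 163
131 135 164 160  99  29  30  37  40  38  29  17  44  78 165 136
130 131 167 164  81  39  34  32  37  43  33  16  14  39 132  91
129 129 174 169  95  32  34  34  37  41  27  22  19  24  63  88
131 130 173 173 116  33  32  37  57  60  54  21  22  22  50  99
132 133 174 172 153  36  61 124 127 128 126  93  19  19  34  83
128 131 174 175 171 103 128 162 158 161 160 142  65  13  21  36
128 129 175 176 171 152 164 161 158 162 164 159 130  24  15  14
127 131 174 173 174 162 161 162 162 161 165 
[... 3461 characters left out ...]
 130 103  65  36  31  31  32  30  31  32  32  32  28  30  46  72  97 109 111 111 109 111 110 109 109
150 140 133 135 137 128 102  62  35  31  30  31  31  30  31  33  31  29  31  40  66  95 109 111 112 112 112 111 111 110
139 127 126 133 132 116  90  58  39  29  30  31  28  29  30  31  29  33  32  37  67  92 109 111 112 112 111 111 109 109
124 114 124 133 126 107  85  62  43  33  32  29  31  31  30  31  31  34  35  45  69  94 108 112 111 110 112 111 109 109
111 108 122 129 122 103  87  69  48  36  31  31  30  27  30  30  30  31  42  59  83 103 110 110 110 111 112 111 111 109
108 111 123 124 113  98  87  74  61  46  39  32  30  34  31  32  35  44  60  86 105 110 111 112 111 112 112 113 112 110
```

```bash
python3 - <<'E'
from h import *
c=cam("top"); s=cam("scene")
a=ray(c,174.2,308,.11);b=ray(c,177.6,324,.11); d=a-b; print("wing dir",np.degrees(np.arctan2(d[1],d[0])))
for z in(.11,.115): print("axis top",ray(c,178.7,316.3,z).round(4),"scene",ray(s,499.5,286.7,z).round(4))
# triangulate
P=[k[1]@np.c_[k[2],k[3]] for k in(c,s)]
X=cv2.triangulatePoints(P[0],P[1],np.array([[178.7],[316.3]]),np.array([[499.5],[286.7]])); print((X[:3]/X[3]).ravel().round(4))
# block hole axis: block direction
A=ray(c,170.4,302.7,.03);B=ray(c,232.9,299.9,.03); u=(A-B)[:2]; u/=np.linalg.norm(u); h=ray(c,216.7,318.7,.03)[:2]; print("block dir",np.degrees(np.arctan2(u[1],u[0])),"stop from hole",h+.06*u)
o=observe(); R=lambda y:np.array([[np.cos(y),np.sin(y)],[np.sin(y),-np.cos(y)]])
print("yaw",np.degrees(o["eef_rot"]))
for p in(X[:2].ravel()/X[3],):
    print("shift mm in tool xy", R(o["eef_rot"][2]).T@(p-o["eef_pos"][:2])*1e3, o["joint_pos"])
E
```

```text
wing dir 15.461538593955304
axis top [0.4246 0.2893 0.11  ] scene [0.4308 0.2915 0.11  ]
axis top [0.4242 0.2881 0.115 ] scene [0.436  0.2933 0.115 ]
[0.4251 0.2901 0.105 ]
block dir 93.04579624335562 stop from hole [0.42350774 0.28713897]
yaw [-1.79985765e+02  4.91776924e-03  1.58700638e+02]
shift mm in tool xy [-290.65774786 -225.15930833] [-1.26521538  0.53653203 -0.00437244  1.53801968  0.0026296   1.06730044
 -0.07119045]
```

Emit:
play_rows --pt "-0.04 -0.03 0 -0.02" --pt "-0.12 -0.09 0 -0.06" --pt "-0.22 -0.17 0 -0.1" --pt "-0.33 -0.26 0 -0.15" --pt "-0.45 -0.35 0 -0.2" --pt "-0.57 -0.44 0 -0.25" --pt "-0.69 -0.54 0 -0.31" --pt "-0.8 -0.62 0 -0.36" --pt "-0.87 -0.68 0 -0.39" --pt "-0.9 -0.7 0 -0.4" --pt "-0.9 -0.7 0 -0.4" --pt "-0.9 -0.7 0 -0.4" --fingers 55 --newtons 25

```text
t: 1.4
eef_pos: [0.3823, 0.3609, 0.2559]
eef_rot: [3.141, 0.0, -2.887]
ft_force: [-0.2, 0.9, -0.7]
width: 0.0482
grip_force: 0.0
```

```bash
cat >> h.py <<'E'
def go(x,y,z,yaw):
    o=observe(); w=o["eef_rot"][2]; T=np.array([[np.cos(w),np.sin(w)],[np.sin(w),-np.cos(w)]])
    d=T.T@(np.array([x,y])-o["eef_pos"][:2]); a=(np.degrees(w)-yaw+180)%360-180
    print("t",round(o["t"],2),"pos",o["eef_pos"].round(4),"rpy",np.degrees(o["eef_rot"]).round(2),"F",o["ft_force"].round(1),"M",o["torque"].round(2),"w",round(o["width"],4),"gf",round(o["grip_force"],1))
    print("q",o["joint_pos"].round(2),"-> fr",(d/.25).round(4),round((o["eef_pos"][2]-z)/.25,4),"turn",round(a/90,4))
E
python3 -c "
from h import *
go(.424,.288,.098,195)"
```

```text
t 1.4 pos [0.3823 0.3609 0.2559] rpy [ 1.7997e+02  2.0000e-02 -1.6539e+02] F [-0.2  0.9 -0.7] M [ 0.03  0.06 -0.02] w 0.0482 gf 0.0
q [-0.78  0.33 -0.07  1.86  0.03  0.95  0.96] -> fr [-0.0879 -0.3245] 0.6317 turn -0.0044
```

Emit:
play_rows --pt "-0.02 -0.08 0 0" --pt "-0.05 -0.2 0.02 0" --pt "-0.08 -0.3 0.08 0" --pt "-0.088 -0.325 0.18 0" --pt "-0.088 -0.325 0.28 0" --pt "-0.088 -0.325 0.38 0" --pt "-0.088 -0.325 0.47 0" --pt "-0.088 -0.325 0.54 0" --pt "-0.088 -0.325 0.6 0" --pt "-0.088 -0.325 0.63 0" --pt "-0.088 -0.325 0.64 0" --pt "-0.088 -0.325 0.64 0"

```text
t: 2.4
eef_pos: [0.4236, 0.2887, 0.0955]
eef_rot: [3.141, -0.001, -2.884]
ft_force: [0.2, 0.0, 0.7]
width: 0.0486
grip_force: 0.0
```

```bash
python3 -c "
from h import *
go(.424,.288,.096,195)
c=cam('top');s=cam('scene')
b=cv2.resize(c[0][270:350,150:250],None,fx=4,fy=4);d=cv2.resize(s[0][230:350,430:560],None,fx=3,fy=3)
o=np.zeros((360,800,3),np.uint8);o[:320,:400]=b;o[:360,405:795]=d
cv2.imwrite('pics/g.png',o[:,:,::-1])"
```

```text
t 2.4 pos [0.4236 0.2887 0.0955] rpy [ 1.7999e+02 -3.0000e-02 -1.6523e+02] F [0.2 0.  0.7] M [ 0.05  0.03 -0.02] w 0.0486 gf 0.0
q [-0.66  0.55 -0.04  2.    0.03  0.59  1.11] -> fr [-0.0009 -0.0032] -0.002 turn -0.0026
```

View pics/g.png

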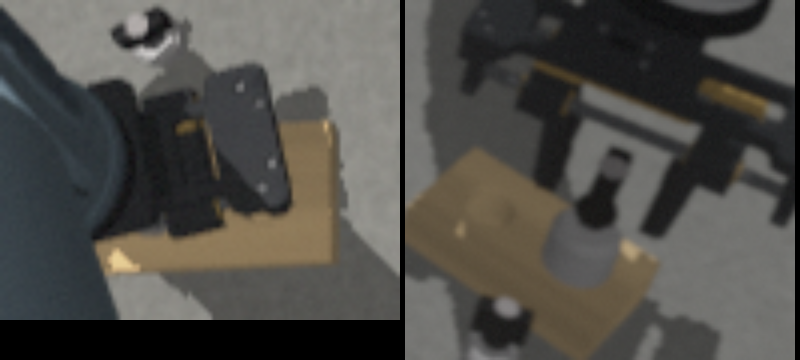

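The stop's wing, at (610,185) in the right crop, stands between the two fingers, and the small stop is clear of them. Closing now.

Emit:
play_rows --pt "0 0 0 0" --pt "0 0 0 0" --pt "0 0 0 0" --pt "0 0 0 0" --pt "0 0 0 0" --pt "0 0 0 0" --pt "0 0 0 0" --pt "0 0 0 0" --fingers 0 --newtons 40

```text
t: 3.17
eef_pos: [0.4242, 0.288, 0.0958]
eef_rot: [3.141, 0.0, -2.885]
ft_force: [-0.6, 0.3, -0.2]
width: 0.0138
grip_force: 39.9
```

Emit:
play_rows --pt "0 0 -0.02 0" --pt "0 0 -0.06 0" --pt "0 0 -0.12 0" --pt "0 0 -0.19 0" --pt "0 0 -0.26 0" --pt "0 0 -0.33 0.05" --pt "0 0 -0.38 0.12" --pt "0 0 -0.4 0.19" --pt "0 0 -0.4 0.27" --pt "0 0 -0.4 0.35" --pt "0 0 -0.4 0.43" --pt "0 0 -0.4 0.51" --pt "0 0 -0.4 0.58" --pt "0 0 -0.4 0.64" --pt "0 0 -0.4 0.68" --pt "0 0 -0.4 0.7" --pt "0 0 -0.4 0.7"

```text
t: 4.58
eef_pos: [0.4237, 0.2877, 0.1962]
eef_rot: [-3.141, -0.0, 2.298]
ft_force: [-0.3, -0.7, -3.1]
width: 0.0139
grip_force: 39.9
```

```bash
python3 -c "
from h import *
go(.6025,.1297,.14,81.1)"
```

```text
t 4.58 pos [0.4237 0.2877 0.1962] rpy [-1.7998e+02 -1.0000e-02  1.3164e+02] F [-0.3 -0.7 -3.1] M [-0.05 -0.    0.01] w 0.0139 gf 39.9
q [-0.86  0.39  0.21  1.96 -0.11  0.8   0.15] -> fr [-0.9474  0.1146] 0.2246 turn 0.5616
```

Emit:
play_rows --pt "-0.03 0.004 0 0.02" --pt "-0.1 0.012 0 0.06" --pt "-0.19 0.023 0 0.11" --pt "-0.29 0.035 0 0.17" --pt "-0.39 0.047 0 0.23" --pt "-0.5 0.06 0 0.3" --pt "-0.61 0.074 0 0.37" --pt "-0.72 0.087 0 0.44" --pt "-0.81 0.098 0 0.49" --pt "-0.88 0.106 0 0.53" --pt "-0.93 0.112 0.04 0.55" --pt "-0.947 0.115 0.1 0.5616" --pt "-0.947 0.115 0.15 0.5616" --pt "-0.947 0.115 0.2 0.5616" --pt "-0.947 0.115 0.23 0.5616" --pt "-0.947 0.115 0.23 0.5616" --pt "-0.947 0.115 0.23 0.5616"

```text
t: 6.0
eef_pos: [0.6023, 0.1308, 0.1376]
eef_rot: [-3.14, 0.0, 1.418]
ft_force: [0.5, -0.8, -2.9]
width: 0.0135
grip_force: 39.9
```

```bash
python3 -c "
from h import *
go(.6025,.1297,.119,81.1)
c=cam('top');s=cam('scene')
b=cv2.resize(c[0][205:285,220:320],None,fx=4,fy=4);d=cv2.resize(s[0][200:360,260:420],None,fx=2.5,fy=2.5)
o=np.zeros((400,800,3),np.uint8);o[:320,:400]=b;o[:400,400:800]=d
cv2.imwrite('pics/g2.png',o[:,:,::-1])"
```

```text
t 6.0 pos [0.6023 0.1308 0.1376] rpy [-1.7992e+02  1.0000e-02  8.1220e+01] F [ 0.5 -0.8 -2.9] M [-0.04  0.05 -0.1 ] w 0.0135 gf 39.9
q [-0.58  0.66  0.41  1.73 -0.34  0.82 -0.16] -> fr [-0.0041  0.0013] 0.0746 turn 0.0014
```

View pics/g2.png

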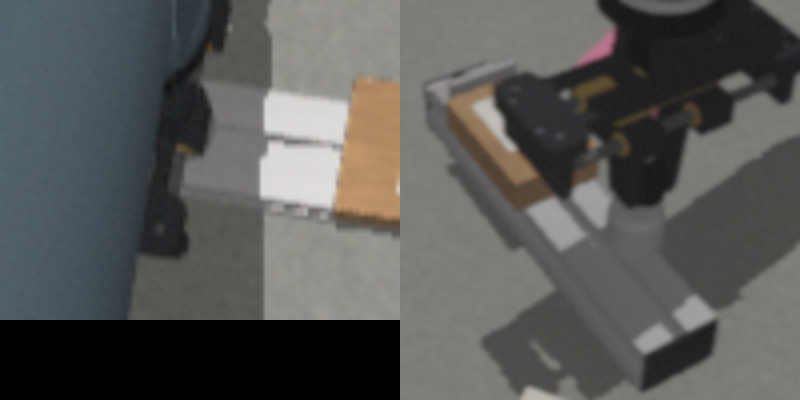

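Emit:
play_rows --pt "0 0.0013 0.02 0.001" --pt "0 0.0013 0.05 0.001" --pt "0 0.0013 0.07 0.001" --pt "0 0.0013 0.08 0.001" --pt "0 0.0013 0.084 0.001" --pt "0 0.0013 0.087 0.001" --pt "0 0.0013 0.09 0.001" --pt "0 0.0013 0.092 0.001" --pt "0 0.0013 0.094 0.001" --pt "0 0.0013 0.096 0.001" --pt "0 0.0013 0.096 0.001"

```text
t: 7.02
eef_pos: [0.6037, 0.1301, 0.1148]
eef_rot: [3.141, -0.0, 1.415]
ft_force: [-1.5, 0.4, 2.1]
width: 0.0134
grip_force: 39.9
```

Emit:
play_rows --pt "0 0.001 0.002 0" --pt "0 0.002 0.002 0" --pt "0 0.003 0.002 0" --pt "0 0.004 0.002 0" --pt "0 0.005 0.002 0" --pt "0 0.006 0.002 0" --pt "0 0.006 0.002 0"

```text
t: 7.6
eef_pos: [0.6043, 0.1302, 0.1146]
eef_rot: [-3.14, -0.001, 1.415]
ft_force: [-4.7, 0.1, 9.6]
width: 0.014
grip_force: 40.0
```

Emit:
play_rows --pt "0 0.0 -0.002 0" --pt "0 0.001 -0.002 0" --pt "0 0.002 -0.002 0" --pt "0 0.003 -0.002 0" --pt "0 0.004 -0.002 0" --pt "0 0.004 -0.002 0"

```text
t: 8.1
eef_pos: [0.6047, 0.1301, 0.1146]
eef_rot: [-3.139, -0.0, 1.415]
ft_force: [-5.5, -0.0, 9.2]
width: 0.0138
grip_force: 40.1
```

Emit:
play_rows --pt "0 0.001 -0.001 0" --pt "0 0.002 -0.001 0" --pt "0 0.003 -0.001 0" --pt "0 0.004 -0.001 0" --pt "0 0.005 -0.001 0" --pt "0 0.006 -0.001 0" --pt "0 0.006 -0.001 0"

```text
t: 8.68
eef_pos: [0.6075, 0.1294, 0.114]
eef_rot: [3.141, 0.0, 1.415]
ft_force: [-1.1, 0.7, -2.4]
width: 0.0137
grip_force: 39.9
```

```bash
python3 -c "
from h import *
go(.6049,.1301,.1146,81.1)"
```

```text
t 8.68 pos [0.6075 0.1294 0.114 ] rpy [1.7998e+02 2.0000e-02 8.1060e+01] F [-1.1  0.7 -2.4] M [ 0.01  0.23 -0.  ] w 0.0137 gf 39.9
q [-0.56  0.7   0.4   1.73 -0.36  0.79 -0.15] -> fr [ 0.0013 -0.0105] -0.0024 turn -0.0004
```

Emit:
play_rows --pt "0 0 0.003 0" --pt "0 0 0.007 0" --pt "0 0 0.011 0" --pt "0 0 0.015 0" --pt "0 0 0.02 0" --pt "0 0 0.025 0" --pt "0 0 0.027 0" --pt "0 0 0.027 0"

```text
t: 9.35
eef_pos: [0.6074, 0.1294, 0.1076]
eef_rot: [3.141, 0.0, 1.415]
ft_force: [0.0, -0.6, -2.9]
width: 0.0135
grip_force: 39.9
```

```bash
python3 -c "
from h import *
go(.605,.1294,.1058,81.1)"
```

```text
t 9.35 pos [0.6074 0.1294 0.1076] rpy [1.7999e+02 1.0000e-02 8.1060e+01] F [ 0.  -0.6 -2.9] M [-0.05  0.11  0.03] w 0.0135 gf 39.9
q [-0.56  0.71  0.39  1.73 -0.36  0.77 -0.14] -> fr [-0.0016 -0.0095] 0.0072 turn -0.0004
```

Emit:
play_rows --pt "-0.005 0 0 0" --pt "-0.015 0 0 0" --pt "-0.03 0 0 0" --pt "-0.05 0 0 0" --pt "-0.075 0 0 0" --pt "-0.1 0 0 0" --pt "-0.125 0 0 0" --pt "-0.15 0 0 0" --pt "-0.175 0 0 0" --pt "-0.2 0 0 0" --pt "-0.22 0 0 0" --pt "-0.235 0 0 0" --pt "-0.245 0 0 0" --pt "-0.25 0 0 0" --pt "-0.252 0 0 0" --pt "-0.252 0 0 0" --pt "-0.252 0 0 0"

```text
t: 10.77
eef_pos: [0.5976, 0.0676, 0.1077]
eef_rot: [3.142, -0.0, 1.415]
ft_force: [0.7, 0.1, -3.0]
width: 0.0135
grip_force: 39.9
```

```bash
python3 -c "
from h import *
go(.605,.1294,.1058,81.1)
s=cam('scene'); save(s,'g3.png',(265,210,395,330),5)"
```

```text
t 10.77 pos [0.5976 0.0676 0.1077] rpy [ 1.800e+02 -1.000e-02  8.109e+01] F [ 0.7  0.1 -3. ] M [-0.04  0.09 -0.01] w 0.0135 gf 39.9
q [-0.47  0.68  0.39  1.79 -0.36  0.75 -0.04] -> fr [ 0.2486 -0.0089] 0.0076 turn -0.0001
```

View pics/g3.png

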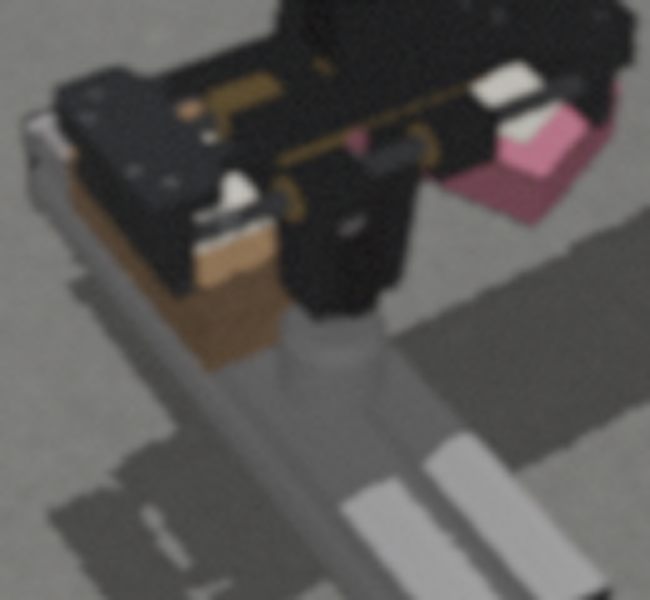

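The stop stands in the slot just short of the carton's end. The slide has been free of force. Now I'll approach slowly.

Emit:
play_rows --pt "-0.003 0 0 0" --pt "-0.007 0 0 0" --pt "-0.011 0 0 0" --pt "-0.015 0 0 0" --pt "-0.019 0 0 0" --pt "-0.023 0 0 0" --pt "-0.027 0 0 0" --pt "-0.031 0 0 0" --pt "-0.035 0 0 0" --pt "-0.038 0 0 0" --pt "-0.04 0 0 0" --pt "-0.04 0 0 0"

```text
t: 11.82
eef_pos: [0.596, 0.0573, 0.1078]
eef_rot: [3.141, -0.0, 1.415]
ft_force: [0.4, 0.5, -3.4]
width: 0.0138
grip_force: 39.9
```

Emit:
play_rows --pt "-0.002 0 0 0" --pt "-0.004 0 0 0" --pt "-0.006 0 0 0" --pt "-0.008 0 0 0" --pt "-0.01 0 0 0" --pt "-0.012 0 0 0" --pt "-0.012 0 0 0"

```text
t: 12.4
eef_pos: [0.5957, 0.0552, 0.1078]
eef_rot: [3.141, -0.001, 1.415]
ft_force: [-0.9, 3.7, -2.7]
width: 0.0136
grip_force: 39.9
```

Emit:
play_rows --pt "-0.001 0 0 0" --pt "-0.002 0 0 0" --pt "-0.003 0 0 0" --pt "-0.004 0 0 0" --pt "-0.005 0 0 0" --pt "-0.006 0 0 0" --pt "-0.007 0 0 0" --pt "-0.008 0 0 0"

```text
t: 13.07
eef_pos: [0.5956, 0.0546, 0.1079]
eef_rot: [3.141, -0.003, 1.416]
ft_force: [1.0, 8.1, -1.9]
width: 0.0138
grip_force: 39.9
```

```bash
python3 -c "
from h import *
go(.5956,.0546,.1058,81.1)
c=cam('top');s=cam('scene')
b=cv2.resize(c[0][205:285,290:390],None,fx=4,fy=4);d=cv2.resize(s[0][210:310,260:360],None,fx=4,fy=4)
o=np.zeros((400,800,3),np.uint8);o[:320,:400]=b;o[:400,400:800]=d
cv2.imwrite('pics/g4.png',o[:,:,::-1])"
```

```text
t 13.07 pos [0.5956 0.0546 0.1079] rpy [ 1.7998e+02 -1.5000e-01  8.1150e+01] F [ 1.   8.1 -1.9] M [ 1.92 -0.16  0.01] w 0.0138 gf 39.9
q [-0.45  0.67  0.39  1.8  -0.36  0.74 -0.02] -> fr [-0.0002  0.0001] 0.0086 turn 0.0005
```

View pics/g4.png

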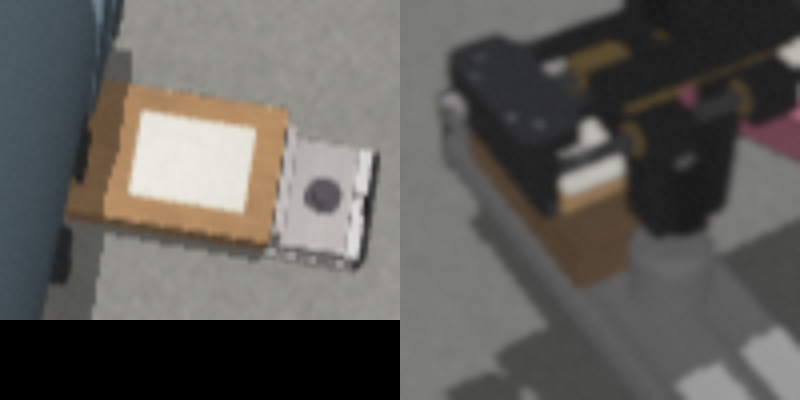

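The carton's right edge moved from about 359 to 362 px and the white gap to the plate is closed, so it is seated with about 8 N. I'll ease off a little and then press down.

Emit:
play_rows --pt "0.002 0 0 0" --pt "0.003 0 0.002 0" --pt "0.003 0 0.005 0" --pt "0.003 0 0.009 0" --pt "0.003 0 0.013 0" --pt "0.003 0 0.017 0" --pt "0.003 0 0.021 0" --pt "0.003 0 0.025 0" --pt "0.003 0 0.029 0" --pt "0.003 0 0.033 0" --pt "0.003 0 0.036 0" --pt "0.003 0 0.036 0"

```text
t: 14.17
eef_pos: [0.596, 0.0549, 0.1002]
eef_rot: [3.141, -0.003, 1.416]
ft_force: [-1.8, 7.5, 9.9]
width: 0.0139
grip_force: 39.9
```

Emit:
play_rows --pt "0 0 0.001 0.02" --pt "0 0 0.001 0.06" --pt "0 0 0.001 0.12" --pt "0 0 0.001 0.19" --pt "0 0 0.001 0.26" --pt "0 0 0.001 0.33" --pt "0 0 0.001 0.4" --pt "0 0 0.001 0.47" --pt "0 0 0.001 0.54" --pt "0 0 0.001 0.61" --pt "0 0 0.001 0.68" --pt "0 0 0.001 0.75" --pt "0 0 0.001 0.82" --pt "0 0 0.001 0.89" --pt "0 0 0.001 0.95" --pt "0 0 0.001 0.99" --pt "0 0 0.001 1.0" --pt "0 0 0.001 1.0"

```text
t: 15.67
eef_pos: [0.5986, 0.0517, 0.101]
eef_rot: [3.141, -0.007, -0.158]
ft_force: [3.2, 1.3, 9.5]
width: 0.0133
grip_force: 39.9
```

```bash
python3 -c "
from h import *
go(.5956,.0546,.1058,-8.9)"
```

```text
t 15.67 pos [0.5986 0.0517 0.101 ] rpy [179.97  -0.41  -9.04] F [3.2 1.3 9.5] M [ 0.19 -0.42 -0.04] w 0.0133 gf 39.9
q [-0.7   0.81  0.78  1.81 -0.75  0.84 -1.28] -> fr [-0.0137 -0.0096] -0.019 turn -0.0015
```

Emit:
play_rows --pt "0 0.001 0 0" --pt "0 0.002 0 0" --pt "0 0.003 0 0" --pt "0 0.004 0 0" --pt "0 0.005 0 0" --pt "0 0.006 0 0" --pt "0 0.006 0 0"

```text
t: 16.25
eef_pos: [0.5986, 0.0515, 0.1011]
eef_rot: [-3.14, -0.007, -0.156]
ft_force: [2.7, 2.3, 9.6]
width: 0.0135
grip_force: 39.9
```

Emit:
play_rows --pt "0 0.001 0 0" --pt "0 0.002 0 0" --pt "0 0.003 0 0" --pt "0 0.004 0 0" --pt "0 0.005 0 0" --pt "0 0.006 0 0" --pt "0 0.007 0 0" --pt "0 0.007 0 0"

```text
t: 16.92
eef_pos: [0.5985, 0.0512, 0.1011]
eef_rot: [-3.138, -0.007, -0.155]
ft_force: [3.4, 6.1, 9.0]
width: 0.0136
grip_force: 40.0
```

Emit:
play_rows --pt "0 0 -0.002 0" --pt "0 0 -0.004 0" --pt "0 0 -0.006 0" --pt "0 0 -0.008 0" --pt "0 0 -0.01 0" --pt "0 0 -0.012 0" --pt "0 0 -0.012 0"

```text
t: 17.5
eef_pos: [0.5983, 0.0512, 0.1029]
eef_rot: [-3.139, -0.007, -0.155]
ft_force: [6.2, 5.8, -1.4]
width: 0.0138
grip_force: 40.0
```

Emit:
play_rows --pt "0.002 -0.002 0 0" --pt "0.004 -0.004 0 0" --pt "0.005 -0.006 0 0" --pt "0.006 -0.007 0 0" --pt "0.006 -0.007 0 0"

```text
t: 17.92
eef_pos: [0.5986, 0.0514, 0.1028]
eef_rot: [-3.141, -0.004, -0.156]
ft_force: [4.4, 2.4, 5.7]
width: 0.0136
grip_force: 39.9
```

Emit:
play_rows --pt "0.002 0 -0.001 0" --pt "0.004 0 -0.002 0" --pt "0.006 0 -0.003 0" --pt "0.006 0 -0.003 0"

```text
t: 18.25
eef_pos: [0.5988, 0.0514, 0.1028]
eef_rot: [-3.141, -0.001, -0.156]
ft_force: [2.5, 3.9, 6.6]
width: 0.0135
grip_force: 39.9
```

Emit:
play_rows --pt "0.002 0 -0.002 0" --pt "0.003 0 -0.004 0" --pt "0.004 0 -0.006 0" --pt "0.004 0 -0.006 0"

```text
t: 18.58
eef_pos: [0.5988, 0.0514, 0.1029]
eef_rot: [3.141, 0.001, -0.156]
ft_force: [5.3, 4.0, -2.5]
width: 0.0134
grip_force: 39.9
```

Vertical load is now carried by the lips. Releasing.

Emit:
play_rows --pt "0 0 0 0" --pt "0 0 0 0" --pt "0 0 0 0" --pt "0 0 0 0" --pt "0 0 0 0" --pt "0 0 0 0" --fingers 45

```text
t: 19.08
eef_pos: [0.5988, 0.0508, 0.1036]
eef_rot: [3.141, 0.0, -0.156]
ft_force: [-0.7, -0.1, 0.4]
width: 0.0396
grip_force: 0.0
```

Emit:
play_rows --pt "0 0 -0.02 0" --pt "0 0 -0.06 0" --pt "0 0 -0.12 0" --pt "0 0 -0.2 0" --pt "0 0 -0.29 0" --pt "0 0 -0.38 0" --pt "0 0 -0.46 0" --pt "-0.1 0.1 -0.5 0" --pt "-0.2 0.2 -0.5 0" --pt "-0.3 0.32 -0.5 0" --pt "-0.4 0.45 -0.5 0" --pt "-0.5 0.57 -0.5 0" --pt "-0.57 0.7 -0.5 0" --pt "-0.6 0.82 -0.5 0" --pt "-0.6 0.9 -0.5 0" --pt "-0.6 0.94 -0.5 0" --pt "-0.6 0.94 -0.5 0"

```text
t: 20.5
eef_pos: [0.4139, -0.1604, 0.2301]
eef_rot: [-3.141, -0.002, -0.161]
ft_force: [-0.0, 0.4, -0.3]
width: 0.0399
grip_force: 0.0
```

```bash
python3 -c "
from h import *
go(.5956,.0546,.1058,-8.9)
c=cam('top');s=cam('scene')
b=cv2.resize(c[0][205:285,270:390],None,fx=3.3,fy=3.3);d=cv2.resize(s[0][210:310,260:360],None,fx=4,fy=4)
o=np.zeros((400,800,3),np.uint8);o[:b.shape[0],:b.shape[1]]=b;o[:400,400:800]=d
cv2.imwrite('pics/g5.png',o[:,:,::-1])"
```

```text
t 20.5 pos [ 0.4139 -0.1604  0.2301] rpy [-1.7997e+02 -1.4000e-01 -9.2200e+00] F [-0.   0.4 -0.3] M [ 0.04  0.17 -0.04] w 0.0399 gf 0.0
q [-0.61  0.37  1.07  2.13 -0.42  0.88 -1.01] -> fr [ 0.5797 -0.9653] 0.4973 turn -0.0035
```

View pics/g5.png

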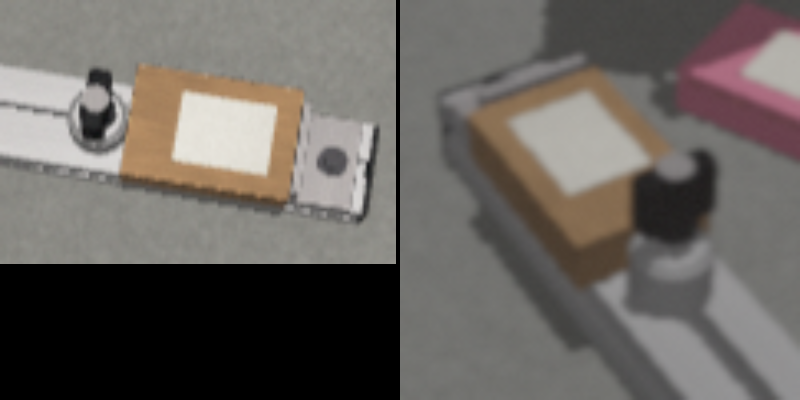

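Top crop: the wing stands across the rail at (96,103), the sleeve is against the carton at about (128,120), and the carton is on the plate at (300,130). I'll check the possible play numerically.

```bash
python3 -c "
from h import *
c=cam('top')
for v in(238,240,242,244,246): print(v,[tuple(int(q) for q in x) for x in c[0][v,303:313]])
print(proj(c,[.5955,.0482,.07]))
for v in(238,245,252): print(v,[tuple(int(q) for q in x) for x in c[0][v,355:367]])
u=np.array([.1547,.988])
H,S,V=cv2.split(cv2.cvtColor(c[0],cv2.COLOR_RGB2HSV)); m=((S>70)&(H<25)&(V>60)).astype(np.uint8); m[:215]=0;m[276:]=0;m[:,:295]=0;m[:,370:]=0
q=max(cv2.findContours(m,0,2)[0],key=cv2.contourArea); r=cv2.boxPoints(cv2.minAreaRect(q)); P=np.array([ray(c,a,b,.07)[:2] for a,b in r]); print(P.round(4).tolist(),(P@u).round(4))
"
```

```text
238 [(40, 38, 42), (69, 68, 69), (209, 205, 203), (205, 201, 200), (132, 130, 128), (154, 152, 149), (147, 128, 113), (165, 130, 95), (166, 130, 94), (165, 129, 93)]
240 [(48, 48, 48), (58, 56, 57), (174, 173, 172), (208, 205, 203), (136, 133, 133), (156, 154, 151), (174, 146, 107), (172, 136, 97), (170, 135, 95), (169, 133, 97)]
242 [(81, 81, 80), (170, 168, 167), (212, 209, 207), (173, 171, 170), (138, 137, 135), (116, 108, 101), (187, 147, 105), (182, 144, 103), (181, 140, 101), (180, 142, 100)]
244 [(215, 214, 212), (207, 203, 203), (168, 165, 165), (137, 135, 135), (132, 131, 128), (124, 102, 81), (182, 141, 100), (182, 141, 102), (181, 141, 101), (180, 140, 98)]
246 [(159, 157, 157), (146, 145, 144), (154, 151, 150), (117, 116, 116), (93, 91, 86), (174, 145, 107), (176, 137, 99), (174, 136, 96), (175, 138, 97), (177, 139, 99)]
[300.90479213 238.35383466]
238 [(174, 136, 99), (172, 135, 97), (172, 135, 96), (172, 134, 96), (173, 136, 98), (168, 131, 93), (104, 89, 77), (183, 178, 176), (176, 170, 168), (136, 134, 130), (139, 138, 133), (140, 140, 133)]
245 [(175, 136, 97), (178, 138, 99), (178, 139, 100), (179, 140, 99), (176, 139, 100), (97, 85, 74), (180, 176, 175), (178, 174, 171), (147, 142, 140), (175, 171, 170), (174, 170, 168), (176, 171, 170)]
252 [(171, 133, 96), (172, 134, 96), (171, 134, 95), (168, 131, 95), (103, 95, 85), (189, 183, 180), (181, 176, 174), (154, 147, 146), (177, 170, 169), (180, 175, 173), (176, 171, 169), (135, 131, 131)]
[[0.5509, 0.0378], [0.6279, 0.0261], [0.61, -0.083], [0.5336, -0.0699]] [0.1226 0.123  0.0123 0.0135]
```

```bash
python3 -c "
from rig import sign_off
print(sign_off())"
```

```text
the job is handed in; nothing more can be done
None
```

The job is handed in after about 20.5 s of robot time: the carton sits against the steel plate, and the stop is locked across the rail at its free end, with any gap under one pixel (about 2 mm) in the last top view; force readings suggest less. The highest push I read was about 8 N, and the other things on the table were not touched.

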